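Pack a row of hexagonal blocks with a pedal clamp

ROBOT

A 6-joint arm with a two-finger parallel gripper is mounted at the origin on the work surface. World frame = base frame: x ahead of the robot, y to its left, z up, the work surface at z = 0. Lengths are in m, angles in rad, forces in N, time in s.
With the tool pointing down it reaches from about 0.375 to 0.9 m from the base axis. Payload 3.1 kg.
Tool frame: the origin (TCP) lies midway between the tips of the shut fingers; the grasp point (between the pads) lies 19 mm behind it; z points along the fingers, y is the line along which they close (so a half turn about z gives the same grasp; the last joint's range is limited). The gripper opens to 87 mm and grips with 3 to 60 N. Pads are 19 mm wide; open, the fingers measure 117 mm over their backs; the gripper's body (75 mm by 190 mm) begins 51 mm behind the grasp point.
Start: joints at [1.079, 0.527, 1.433, -0, 1.181, -0.178], TCP at [0.193, 0.594, 0.223] pointing down, gripper open.
Joint ranges: [-3.08, 3.08], [-0.75, 2.2], [0.22, 2.44], [-1.43, 4.57], [0, 2.65], [-2.85, 2.85]. Speed limits (rad/s): [2.79, 2.79, 3.14, 3.14, 3.14, 3.14].

INTERFACE

Orientations are given as a unit quaternion [x, y, z, w].
In Python, from bench import bot, cams, order gives the robot as it stands.
- The arm moves only by the tool send_rows, never from a script. Its argument "increments" is a list that holds one entry, the list of rows, each a list of 4 numbers: the shift along the tool's x, y, z in units of 60 mm (1.0 is 60 mm), then the turn about the tool's z in rad. A call has 1 to 5 rows; each row shifts and turns the commanded pose from where the row before left it, along the tool's axes as they then stand; what a row does not reach is not made up. A row lasts 1/8 s, in which the tool goes at most 62.5 mm and 10.7 degrees, less where a joint would pass 70% of its speed; a pose out of reach is approached as far as the arm can. A call is refused whole if a number of a shift passes 1 or a number of a turn 0.188, either way. A call with a gripper value outside its range is refused whole. "fingers" is the opening, from 0 (shut) to 1 (fully open), set as the call begins (left out, the last holds). The fingers move at their own pace and stop on an object; "force" is the grip in N (left out, the last holds). Time passes only in rows, so rows that do not move let the fingers close. It gives the time, the measured TCP pose, the force, the opening and the grip force at its end, in the units of the state.
- bot.state(): the state, without advancing time (a new reading comes with each control period).
- cams.grab_frame(name): name is "side" or "top" or "wrist"; returns a dict with "color" (384x512x3 uint8, blue, green, red), "K" (3x3 intrinsics, pixels), "k1" (the pictures are not rectified: a ray, as slopes to the right and down, at radius r is drawn at 1 + k1 r^2 times it, then the intrinsics apply), "R" (3x3) and "t" (3): a world point X has camera coordinates R X + t; the wrist camera has in their place "T_tool_cam" (4x4, takes a point from camera to tool coordinates, whose origin is the TCP and whose axes are the flange's). Camera axes: x right, y down, z forward; pixel columns grow to the right and rows downward; lengths in m; the calibration is good to about 2 mm. A picture is of the moment at which its call begins: read the wrist's pose just before it. There is no depth.
- order.close_job(): hands the job in; it is judged then, once.
The state is a dict: "time": time; "joint_positions": joint angles; "dq": joint speeds; "joint_torque": joint torques, N m; "eef_pos": TCP position; "eef_rot": TCP orientation; "force": force on the tool from outside, world axes, zero at the start; "moment": the same for the moment, N m; "gripper_width": opening from 0.0 (shut) to 1.0 (fully open); "finger_force": force on a finger pad.
Only numpy, scipy, OpenCV 4.12 (cv2) and the standard library are available. Lean on these libraries where they do the work, as an engineer would, in place of code of your own. Each camera call takes 0.05 s, during which the arm holds its last target. There are 200 camera calls.

TASK

Put the loose hexagonal block standing on its end into the free space of the wooden row tray, beside the other two and with a flat side facing them, and let go of it. Then press the clamp's pedal right down to its stop, hold it there for a moment so that the jaw packs the three blocks tightly, flat faces touching, and let the pedal come up again. Leave everything else on the bench where it is.

Things in the scene. Friction and masses are not known exactly. Their poses are not given: they have to be found in the camera images.
- jig: Pedal clamp fixed to the bench. Origin: centre of the underside of its plywood board (130 x 430 mm, 8 thick, long along its y). On it, towards +y, a row tray: a channel along y, floor at z 8 mm, low rails with inner faces at x -35 and +35, tops at z 18. Blocks with a flat side facing +/-y fit between the rails with 5 mm to spare per side. Towards -y: the jaw, then the pedal.
- tray_end (a point): Middle of the foot of the tray's fixed wooden end stop, on its face, at tray floor height: jig frame (0, +190, 8) mm. The stop's top is at z 53. Two blocks stand loosely near it, leaving free space 73 to 79 mm long between them and the jaw for the third.
- jaw_face (a point): Middle of the foot of the face of the aluminium jaw (66 mm wide, top at z 51), about 1 mm above the tray floor; moves with the pedal along jig +y towards the end stop. Jig y of the face: -3.5 mm with the pedal up, +32.5 mm with it on its stop, which leaves 157.5 mm, room for three blocks flat to flat (156).
- pedal (a joint): Angle of the pedal: 0 rad = up (sprung), 0.6 rad = down on its stop. It moves the jaw 60 mm per rad. Pressed at mid-tread it needs about 4 N at first and 9 N at the stop, a few N more while the jaw pushes blocks; it springs up when let go. Hinge line along jig x at y -85, z 85 mm, between steel cheeks (x -62 to +62, y -105 to -65, up to z 100); plate reaches to jig y -205.
- pedal_pad (a point): Middle of the top face of the pedal's rubber tread (62 x 62 mm, on a steel plate 70 wide, 125 long), 88 mm from the hinge; moves with the pedal. Pedal up: about 127 mm above the bench, sloping up 23 degrees towards its free end (jig -y). On the stop: about 75 mm above the bench, sloping 11 degrees down; it shifts about 10 mm horizontally towards jig -y.
- hex_a_center (a point): Hexagonal dark wooden block standing on end: 52 mm across flats, 60 mm across corners, 50 mm tall, about 90 g. Point: its centre, 25 mm above its underside. z up; two corners lie on its x axis, two flat sides face its y axis (the others every 60 degrees). This one already stands in the tray, nearest the end stop.
- hex_b_center (a point): Hexagonal dark wooden block standing on end: 52 mm across flats, 60 mm across corners, 50 mm tall, about 90 g. Point: its centre, 25 mm above its underside. z up; two corners lie on its x axis, two flat sides face its y axis (the others every 60 degrees). This one already stands in the tray, between hex_a and the free space.
- hex_c_center (a point): Hexagonal dark wooden block standing on end: 52 mm across flats, 60 mm across corners, 50 mm tall, about 90 g. Point: its centre, 25 mm above its underside. z up; two corners lie on its x axis, two flat sides face its y axis (the others every 60 degrees). This one stands loose on the bench in front of the clamp, in a row with the round and the square block: the block to load.
- hex_c: the same block as point hex_c_center; origin at the centre of its underside
- disc: Round dark wooden block, 60 mm diameter, 50 mm tall, standing on the bench in front of the clamp; not to be moved. Origin: centre of its underside.
- square: Square dark wooden block, 52 x 52 mm, 50 mm tall, standing on the bench in front of the clamp; not to be moved. Origin: centre of its underside.
- glue: White glue bottle, 54 mm diameter, 150 mm tall, to the left; not to be moved. Origin: centre of its underside.
- tape: Paper tape roll lying flat, 100 mm diameter, 25 mm high, to the right; not to be moved. Origin: centre of its underside.
- driver: Screwdriver lying to the left, 200 mm long; not to be moved. Origin: under its middle.
- spanner: Spanner lying to the right, 180 mm long; not to be moved. Origin: under its middle.
- mallet: Wooden mallet standing on its head at the back left, 80 mm diameter, 200 mm tall; not to be moved. Origin: centre of its underside.

How it is judged:
By the outcome, as a careful person would: the job done as asked, in the order asked, and still so for the second after the job is handed in, with the robot touching nothing.
It also fails if it takes over 45 s, if anything falls off the work surface, if the arm or the gripper's body presses on something with over 40 N, if the wrist force passes 120 N, or if a joint passes its speed limit or range.

## Working session

There is one attempt and no reset: what is moved stays moved. The work goes in short steps, Python scripts to look and compute and a tool call to move; the robot and the scene stay as the last step left them, time stands still between calls to the robot, and variables do not carry over. Pictures are saved under pics/ and viewed, at most 10 in all, crops included, and the job is handed in when it is done.

Besides the shell and the picture viewer there is one more tool, called after "Emit:" as a command line: name --argument value ..., lists and objects as JSON in quotes. send_rows: Moves the arm, as the interface text tells. Its arguments: {"type":"object","properties":{"increments":{"type":"array"},"fingers":{"type":"number"},"force":{"type":"number"}},"required":["increments"]}

```bash
mkdir -p pics; ls
python3 - <<'E'
from bench import bot,cams
import cv2
print(bot.state())
for n in("top","side"):
    f=cams.grab_frame(n); cv2.imwrite(f"pics/{n}0.png",f["color"]); print(n,f["K"],f["k1"],f["R"],f["t"])
f=cams.grab_frame("wrist"); print(f["T_tool_cam"],f["K"],f["k1"])
E
```

```text
pics
{'time': 0.0, 'joint_positions': array([ 1.07850111e+00,  5.28472336e-01,  1.43391821e+00, -4.03342379e-05,
        1.18136878e+00, -1.78482576e-01]), 'dq': array([-0.00085886, -0.00016839,  0.00036647, -0.00166769, -0.00033418,
       -0.00238819]), 'joint_torque': array([ 1.50021508e-03, -4.40059912e+01, -1.76595998e+01,  6.35538809e-02,
        5.82436868e-02, -1.68347729e-04]), 'eef_pos': array([0.19254839, 0.59382644, 0.22156277]), 'eef_rot': array([ 1.56255610e-01,  9.87716058e-01, -1.02911564e-03, -3.38956454e-04]), 'force': array([-0.04318325,  0.54235487, -0.21509205]), 'moment': array([ 0.03914542, -0.03554132, -0.02443632]), 'finger_force': 0.0, 'gripper_width': 1.0038311669443118}
top [[483.03408689   0.         269.18881832]
 [  0.         483.03408689 194.32170751]
 [  0.           0.           1.        ]] -0.07808162249492064 [[ 0.02518069 -0.9996703  -0.00502244]
 [-0.99434574 -0.02452748 -0.10331963]
 [ 0.10316238  0.0075957  -0.99463553]] [-0.00589071  0.51794838  1.60655473]
side [[468.19748623   0.         242.15201565]
 [  0.         468.19748623 191.72882978]
 [  0.           0.           1.        ]] -0.05231146961498238 [[ 0.9456598  -0.32511902  0.00501616]
 [-0.22691485 -0.67090965 -0.70596735]
 [ 0.2328888   0.6664667  -0.70822662]] [-0.47849281  0.19516334  1.1964185 ]
[[ 1.00149715e-03 -9.56378911e-01 -2.92127327e-01  7.95377466e-02]
 [ 9.99999126e-01  7.05637676e-04  1.11814010e-03 -7.64678465e-05]
 [-8.63229561e-04 -2.92128191e-01  9.56378782e-01 -1.62398121e-01]
 [ 0.00000000e+00  0.00000000e+00  0.00000000e+00  1.00000000e+00]] [[292.17746523   0.         262.42365899]
 [  0.         292.17746523 188.85493156]
 [  0.           0.           1.        ]] -0.07227409832358396
```

View pics/top0.png

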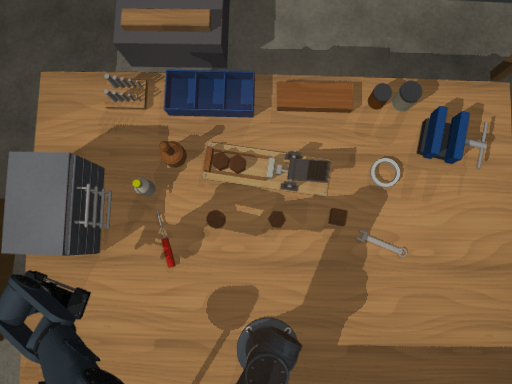

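View pics/side0.png

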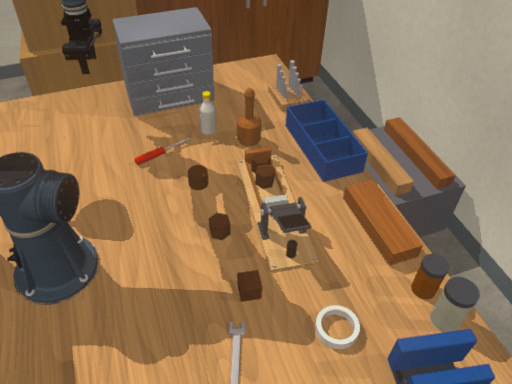

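The top view shows the jig at px (204–330, 142–195) with its end stop on the left, which is world +y. Round block is at (215,219), the hex block at (277,219) and the square at (338,217). I'll zoom in to measure the jig.

```bash
cat > h.py <<'E'
import numpy as np, cv2
from scipy.spatial.transform import Rotation as Ro
from bench import bot,cams
def cam(n):
    s=bot.state(); f=cams.grab_frame(n)
    if n=="wrist":
        T=f["T_tool_cam"]; Rt=Ro.from_quat(s["eef_rot"]).as_matrix()
        Rw=Rt@T[:3,:3]; c=Rt@T[:3,3]+s["eef_pos"]; R=Rw.T; t=-R@c
    else: R,t=f["R"],f["t"]
    return dict(img=f["color"],K=f["K"],D=np.array([f["k1"],0,0,0.]),R=R,t=t)
def world(c,px,z):
    p=cv2.undistortPoints(np.array(px,float).reshape(-1,1,2),c["K"],c["D"]).reshape(-1,2)
    d=np.c_[p,np.ones(len(p))]@c["R"]; o=-c["R"].T@c["t"]
    return o+d*((np.asarray(z)-o[2])/d[:,2])[:,None]
def pix(c,X):
    return cv2.projectPoints(np.array(X,float).reshape(-1,1,3),cv2.Rodrigues(c["R"])[0],c["t"],c["K"],c["D"])[0].reshape(-1,2)
def crop(c,name,u0,u1,v0,v1,k):
    cv2.imwrite(name,cv2.resize(c["img"][v0:v1,u0:u1],None,fx=k,fy=k,interpolation=cv2.INTER_CUBIC))
E
python3 - <<'E'
from h import *
c=cam("top"); crop(c,"pics/t1.png",195,355,135,235,5)
print(world(c,[[215,219],[277,219],[338,217]],[.05]*3))
E
```

```text
[[ 0.4287092   0.18469825  0.05      ]
 [ 0.43391852 -0.02112503  0.05      ]
 [ 0.44547974 -0.22348485  0.05      ]]
```

View pics/t1.png

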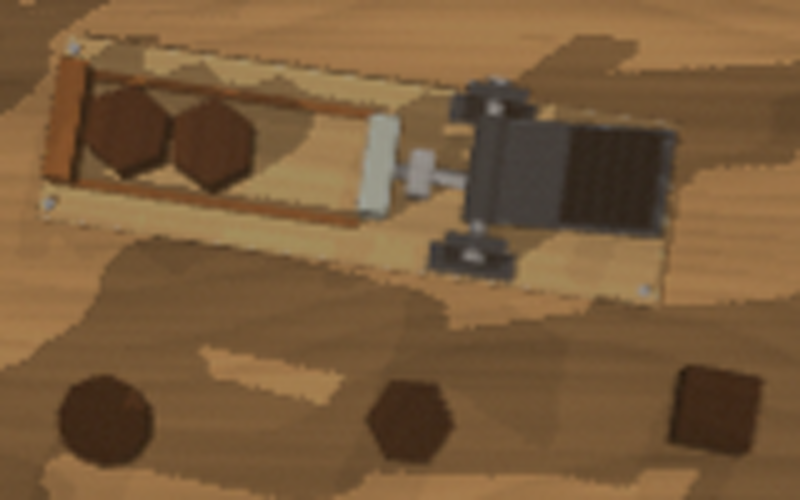

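Run:
```python
from h import *
from scipy.optimize import least_squares
c=cam("top")
# jig points (mm) <-> crop px
m=[((-65,215,8),(40,217)),((-65,-215,8),(660,303)),((-35,190,53),(75,182)),((35,190,53),(88,58)),
 ((-33,-3.5,51),(358,212)),((33,-3.5,51),(367,113))]
P=np.array([a for a,_ in m],float)/1e3; q=np.array([b for _,b in m])/5+[195,135]-.4
def W(p):
    r=Ro.from_euler("z",p[2]).as_matrix(); return P@r.T+[p[0],p[1],0]
s=least_squares(lambda p:(pix(c,W(p))-q).ravel(),[.55,.05,-.1])
print("jig",s.x,np.abs(s.fun).max())
b=world(c,np.array([[128,131],[213,145]])/5+[195,135]-.4,[.058]*2)
r=Ro.from_euler("z",-s.x[2]).as_matrix(); print("ab in jig",(b-[s.x[0],s.x[1],0])@r.T)
h=world(c,np.array([(367,421),(385,381),(436,380),(453,422),(435,463),(385,463)])/5+[195,135]-.4,[.05]*6)
ctr=h.mean(0); d=h-ctr; a=np.degrees(np.arctan2(d[:,1],d[:,0])); print("c",ctr,(a%60),np.linalg.norm(d,axis=1))
R=Ro.from_quat(bot.state()["eef_rot"]).as_matrix(); print("toolx,y",R[:,0],R[:,1],bot.state()["eef_pos"])
```

```text
jig [ 0.60928387  0.01778564 -0.11276276] 2.3473478412356314
ab in jig [[-0.0034952   0.15632092  0.058     ]
 [-0.00514772  0.09851521  0.058     ]]
c [ 0.43413686 -0.01990372  0.05      ] [30.59426285 33.14123368 29.561503   30.91540383 32.333131   30.0815176 ] [0.02863337 0.03174109 0.03257069 0.02840786 0.03195073 0.03209654]
toolx,y [-9.51159261e-01  3.08700546e-01  1.84413966e-04] [ 0.30870022  0.95115885 -0.00100413] [0.19271777 0.59417636 0.22207925]
```

Emit:
send_rows --increments '[[[-0.4,-0.5,0,0],[-0.6,-0.73,0,0],[-0.6,-0.73,0,0],[-0.6,-0.73,0,0],[-0.6,-0.73,0,0]]]'

```text
time: 0.88
eef_pos: [0.2899, 0.3459, 0.2227]
eef_rot: [0.156, 0.988, 0.0, 0.0]
force: [1.5, 0.2, -0.4]
gripper_width: 1.0
finger_force: 0.0
```

Emit:
send_rows --increments '[[[-0.6,-0.73,0,0],[-0.6,-0.73,0,0],[-0.6,-0.73,0,0],[-0.6,-0.73,0,0],[-0.6,-0.73,0,0]]]'

```text
time: 1.5
eef_pos: [0.3936, 0.0818, 0.2228]
eef_rot: [0.156, 0.988, 0.0, 0.001]
force: [0.7, 0.7, -1.0]
gripper_width: 0.998
finger_force: 0.0
```

Emit:
send_rows --increments '[[[-0.6,-0.73,0,0],[-0.4,-0.5,0,0],[0,0,0,0.18],[0,0,0,0]]]'

```text
time: 2.0
eef_pos: [0.4272, -0.0056, 0.2225]
eef_rot: [0.244, 0.97, 0.0, -0.0]
force: [-0.9, -0.4, 0.5]
gripper_width: 0.998
finger_force: 0.0
```

```bash
cat >> h.py <<'E'
def plan(xyz,yaw=None):
    "units to go, in present tool axes; yaw: wanted tool-y yaw, deg"
    s=bot.state(); R=Ro.from_quat(s["eef_rot"]).as_matrix()
    y=np.degrees(np.arctan2(R[1,1],R[0,1]))
    print("t",s["time"],"pos",s["eef_pos"].round(4),"yaw",y.round(2),"go",(R.T@(np.array(xyz)-s["eef_pos"])/.06).round(3),
      "turn",None if yaw is None else round(float(np.radians(y-yaw)),3),"F",s["force"].round(1),"w",s["gripper_width"].round(3))
E
python3 - <<'E'
from h import *
plan([.434,-.020,.12],61)
c=cam("wrist"); crop(c,"pics/w1.png",0,512,0,384,1.5)
c2=np.array([.434,-.020,.05]);print(pix(c,[c2]))
E
```

```text
Traceback (most recent call last):
  File "h.py", line 24, in plan
    "turn",None if yaw is None else round(float(np.radians(y-yaw)),3),"F",s["force"].round(1),"w",s["gripper_width"].round(3))
                                                                                                  ^^^^^^^^^^^^^^^^^^^^^^^^
AttributeError: 'float' object has no attribute 'round'
```

```bash
sed -i 's/s\["gripper_width"\].round(3)/round(s["gripper_width"],3)/' h.py
python3 - <<'E'
from h import *
plan([.434,-.020,.12],61)
c=cam("wrist"); crop(c,"pics/w1.png",0,512,0,384,1.5)
c2=np.array([.434,-.020,.05]);print(pix(c,[c2]))
E
```

```text
t 2.0 pos [ 0.4272 -0.0056  0.2225] yaw 61.75 go [-0.214 -0.157  1.708] turn 0.013 F [-0.9 -0.4  0.5] w 0.998
[[254.09655857 180.91248023]]
```

View pics/w1.png

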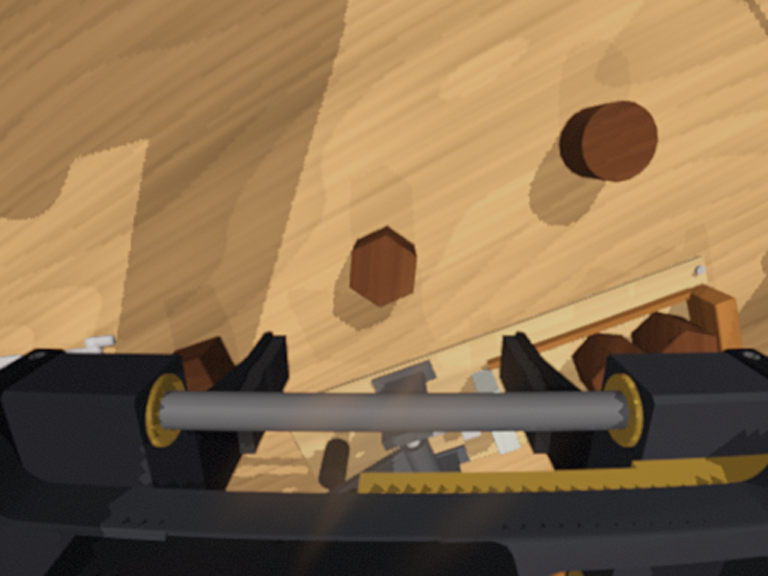

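Wrist view: hex_c's top face is centred at about px (255,180) unscaled, against a predicted (254,181). Its flats line up with the fingers, so I'll descend.

Emit:
send_rows --increments '[[[-0.21,-0.16,0.4,0.013],[0,0,0.8,0],[0,0,0.8,0],[0,0,0.8,0],[0,0,0.575,0]]]' --fingers 1.0

```text
time: 2.68
eef_pos: [0.4334, -0.0188, 0.0185]
eef_rot: [0.249, 0.969, 0.0, -0.001]
force: [-0.3, -0.2, 0.3]
gripper_width: 0.998
finger_force: 0.0
```

Emit:
send_rows --increments '[[[0,0,0,0],[0,0,0,0]]]'

```text
time: 2.92
eef_pos: [0.4342, -0.0193, 0.0209]
eef_rot: [0.25, 0.968, -0.0, 0.001]
force: [0.1, 0.2, -1.0]
gripper_width: 1.005
finger_force: 0.0
```

Emit:
send_rows --increments '[[[0,0,0,0],[0,0,0,0],[0,0,0,0],[0,0,0,0],[0,0,0,0]]]' --fingers 0.4 --force 15

```text
time: 3.55
eef_pos: [0.4339, -0.0197, 0.0203]
eef_rot: [0.251, 0.968, -0.0, 0.0]
force: [-0.9, -0.2, 5.1]
gripper_width: 0.613
finger_force: 14.6
```

Emit:
send_rows --increments '[[[0,0,-0.4,0],[0,0,-0.8,0],[0,0,-0.8,0],[-0.49,0.65,0,0],[-0.49,0.65,0,0]]]'

```text
time: 4.18
eef_pos: [0.524, 0.0203, 0.1411]
eef_rot: [0.251, 0.968, -0.0, 0.001]
force: [0.4, -0.8, -0.8]
gripper_width: 0.607
finger_force: 14.6
```

Emit:
send_rows --increments '[[[-0.49,0.65,0,0],[-0.49,0.65,0,0.163],[0,0,0,0.163],[0,0,0,0.163],[0,0,0,0.163]]]'

```text
time: 4.8
eef_pos: [0.6114, 0.0599, 0.139]
eef_rot: [0.55, 0.835, -0.001, -0.001]
force: [0.7, 0.1, -1.7]
gripper_width: 0.609
finger_force: 14.6
```

Emit:
send_rows --increments '[[[0,0,0,0],[0,0,0,0]]]'

```text
time: 5.05
eef_pos: [0.6119, 0.0597, 0.1397]
eef_rot: [0.547, 0.837, -0.0, -0.0]
force: [-0.6, 0.2, -0.6]
gripper_width: 0.606
finger_force: 14.6
```

Run:
```python
from h import *
plan([.614,.060,.14],23.54)
c=cam("wrist"); crop(c,"pics/w2.png",0,512,0,384,1.5)
np.savez("w2.npz",**c)
```

```text
t 5.05 pos [0.6119 0.0597 0.1397] yaw 23.74 go [-0.01   0.034 -0.006] turn 0.003 F [-0.6  0.2 -0.6] w 0.606
```

View pics/w2.png

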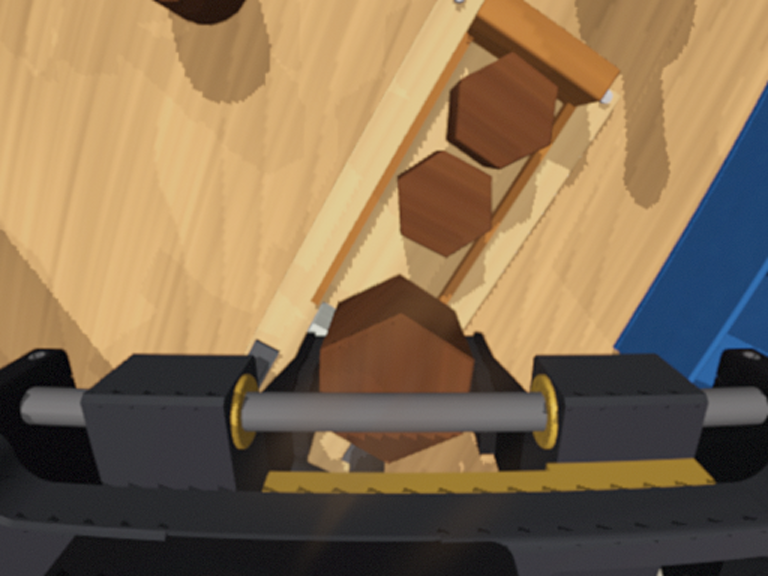

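The wrist view shows blocks a and b (tops centred at px (505,110) and (445,204) scaled), the rails running between them, and the held block at the bottom centre.

Run:
```python
from h import *
c=np.load("w2.npz")
q=lambda a:np.array(a)/1.5
A=world(c,q([(513,53),(557,82),(552,130),(500,167),(452,140),(458,85)]),[.058]*6)
B=world(c,q([(440,152),(491,180),(490,220),(447,256),(403,230),(399,178)]),[.058]*6)
L=world(c,q([(320,303),(470,42)]),[.018]*2); Rr=world(c,q([(440,298),(565,115)]),[.018]*2)
for n,P in(("A",A),("B",B)):
    m=P.mean(0);d=P-m;a=np.degrees(np.arctan2(d[:,1],d[:,0]));z=np.exp(1j*np.radians(a*6)).mean()
    print(n,m.round(4),"corner ang mod60",np.degrees(np.angle(z))/6%60,np.linalg.norm(d,axis=1).round(4))
for n,P in(("L",L),("R",Rr)):
    d=P[1]-P[0];print(n,P.round(4).tolist(),np.degrees(np.arctan2(d[1],d[0])))
yaw=np.radians(-6.5)
for n,P in (("L",L),("R",Rr),("A",A),("B",B)): # perpendicular coordinate (jig x dir), along coordinate
    print(n,(P@[np.cos(yaw),np.sin(yaw),0]).round(4),(P@[-np.sin(yaw),np.cos(yaw),0]).round(4))
t=bot.state()["eef_pos"];print("tcp",t@[np.cos(yaw),np.sin(yaw),0],t@[-np.sin(yaw),np.cos(yaw),0])
```

```text
A [0.6259 0.1763 0.058 ] corner ang mod60 54.44961958041182 [0.0282 0.0301 0.0276 0.0295 0.0319 0.0283]
B [0.6179 0.1189 0.058 ] corner ang mod60 57.7152296918742 [0.0277 0.0279 0.0271 0.03   0.0276 0.029 ]
L [[0.5747, 0.0204, 0.018], [0.5964, 0.2091, 0.018]] 83.42437338038081
R [[0.6487, 0.0571, 0.018], [0.6685, 0.1964, 0.018]] 81.91735952467721
L [0.5687 0.5689] [0.0854 0.2752]
R [0.638  0.6419] [0.1302 0.2708]
A [0.5897 0.6174 0.6291 0.6158 0.5858 0.5737] [0.2715 0.2719 0.2506 0.22   0.2185 0.2436]
B [0.5835 0.6154 0.6271 0.6173 0.5879 0.5715] [0.21   0.2117 0.193  0.1633 0.1635 0.187 ]
tcp 0.6013378901666203 0.1285981409740563
```

Emit:
send_rows --increments '[[[0.03,0.05,0.4,0.004],[0,0,0.7,0],[0,0,0.4,0],[0,0,0.2,0],[0,0,0.1,0]]]'

```text
time: 5.72
eef_pos: [0.6145, 0.0625, 0.0317]
eef_rot: [0.549, 0.836, 0.0, 0.0]
force: [-0.2, -0.1, -1.0]
gripper_width: 0.607
finger_force: 14.6
```

Emit:
send_rows --increments '[[[0,0,0.04,0],[0,0,0,0],[0,0,0,0]]]'

```text
time: 6.1
eef_pos: [0.6149, 0.0625, 0.0304]
eef_rot: [0.549, 0.836, 0.0, 0.001]
force: [-0.7, -0.5, -2.1]
gripper_width: 0.604
finger_force: 14.6
```

Emit:
send_rows --increments '[[[0,0,0.03,0],[0,0,0,0]]]'

```text
time: 6.35
eef_pos: [0.6148, 0.0626, 0.0284]
eef_rot: [0.549, 0.836, 0.0, 0.001]
force: [-0.7, 0.6, 2.2]
gripper_width: 0.611
finger_force: 14.6
```

Emit:
send_rows --increments '[[[0,0,0,0],[0,0,0,0],[0,0,0,0]]]' --fingers 0.78

```text
time: 6.72
eef_pos: [0.6143, 0.0626, 0.0278]
eef_rot: [0.549, 0.836, -0.0, -0.0]
force: [-0.0, 0.4, 0.2]
gripper_width: 0.772
finger_force: 0.0
```

Emit:
send_rows --increments '[[[0,0,-0.3,0],[0,0,-0.7,0],[0,0,-0.8,0],[0,0,-0.7,0],[0,0,0,0]]]'

```text
time: 7.35
eef_pos: [0.6174, 0.0625, 0.1834]
eef_rot: [0.549, 0.836, 0.003, 0.005]
force: [0.1, -1.0, -0.2]
gripper_width: 0.783
finger_force: 0.0
```

Run:
```python
from h import *
plan([.6,.06,.2])
c=cam("wrist"); crop(c,"pics/w3.png",0,512,0,384,1.5); np.savez("w3.npz",**c)
```

```text
t 7.35 pos [0.6174 0.0625 0.1834] yaw 23.39 go [ 0.076 -0.279 -0.28 ] turn None F [ 0.1 -1.  -0.2] w 0.783
```

View pics/w3.png

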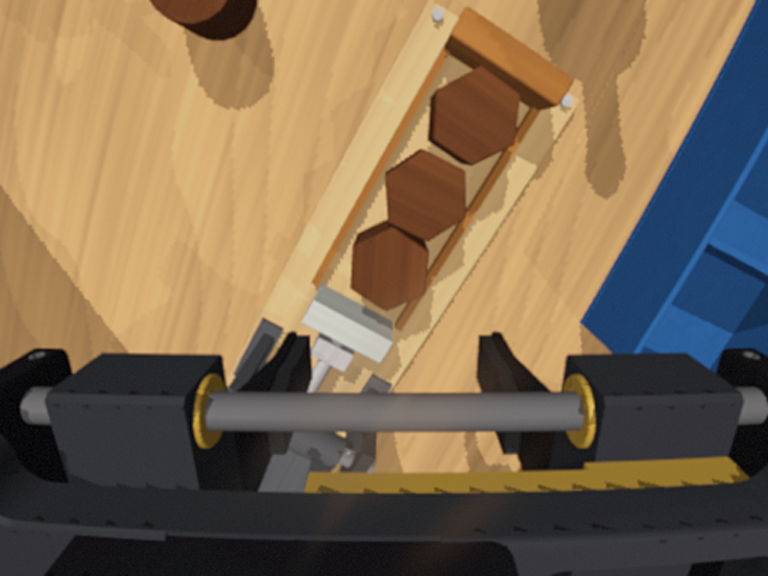

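Block c stands in the tray at px (390,267) with its flat side facing b. Next I'll shut the fingers and move over the pedal.

Emit:
send_rows --increments '[[[-0.4,-0.24,-0.2,0],[-0.65,-0.38,0,0],[-0.65,-0.38,0,0],[-0.65,-0.38,0,0],[-0.62,-0.375,0,0]]]' --fingers 0

```text
time: 8.02
eef_pos: [0.587, -0.1438, 0.1884]
eef_rot: [0.549, 0.836, -0.0, -0.002]
force: [0.1, -0.8, -0.1]
gripper_width: 0.294
finger_force: 0.0
```

Emit:
send_rows --increments '[[[0,0,0,0.174],[0,0,0,0.174],[0,0,0,0.174],[0,0,0,0],[0,0,0,0]]]'

```text
time: 8.65
eef_pos: [0.5879, -0.1425, 0.1891]
eef_rot: [0.745, 0.667, -0.0, -0.001]
force: [-0.9, 0.6, -0.1]
gripper_width: 0.004
finger_force: 0.0
```

Run:
```python
from h import *
plan([.5916,-.143,.14],-6.5)
c=cam("wrist"); crop(c,"pics/w4.png",0,512,0,384,1.5); np.savez("w4.npz",**c)
J=lambda x,y,z:[.6103+.9936*x+.1132*y,.021-.1132*x+.9936*y,z]
print((pix(c,[J(0,-.163,.127),J(-.033,-.0035,.051),J(.033,-.0035,.051)])*1.5).round())
```

```text
t 8.65 pos [ 0.5879 -0.1425  0.1891] yaw -6.38 go [-0.002  0.064  0.819] turn 0.002 F [-0.9  0.6 -0.1] w 0.004
[[399. 301.]
 [346.  17.]
 [452.  17.]]
```

View pics/w4.png

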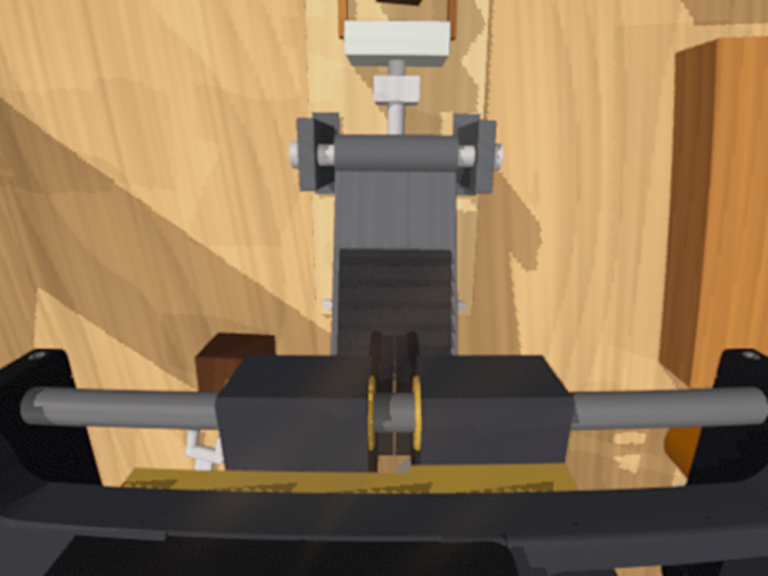

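The pedal is centred under the fingers (tread from px row 250, axis at column 395) and the jaw is within about 2 mm of prediction. I'll press in steps.

Emit:
send_rows --increments '[[[0,0.04,0.4,0],[0,0,0.4,0],[0,0,0.15,0],[0,0,0.1,0],[0,0,0,0]]]'

```text
time: 9.32
eef_pos: [0.5909, -0.143, 0.1274]
eef_rot: [0.746, 0.666, 0.0, 0.0]
force: [-1.9, 0.6, 3.0]
gripper_width: 0.006
finger_force: 1.7
```

Emit:
send_rows --increments '[[[-0.02,0,0.12,0],[-0.03,0,0.12,0],[-0.02,0,0.12,0],[-0.02,0,0.12,0],[-0.02,0,0.12,0]]]'

```text
time: 9.95
eef_pos: [0.591, -0.1511, 0.0927]
eef_rot: [0.746, 0.666, 0.0, 0.002]
force: [-2.6, -0.1, 9.0]
gripper_width: 0.007
finger_force: 4.4
```

Emit:
send_rows --increments '[[[-0.02,0,0.08,0],[0,0,0.07,0],[0,0,0,0],[0,0,0,0]]]'

```text
time: 10.45
eef_pos: [0.591, -0.1515, 0.084]
eef_rot: [0.746, 0.666, 0.001, 0.002]
force: [-2.3, -0.1, 9.6]
gripper_width: 0.003
finger_force: 4.2
```

Emit:
send_rows --increments '[[[0,0,0.08,0],[0,0,0.04,0],[0,0,0,0]]]'

```text
time: 10.82
eef_pos: [0.591, -0.1512, 0.0775]
eef_rot: [0.746, 0.666, 0.001, 0.001]
force: [-2.5, 0.1, 12.9]
gripper_width: 0.004
finger_force: 5.9
```

Emit:
send_rows --increments '[[[0,0,0.05,0],[0,0,0.05,0],[0,0,0,0]]]'

```text
time: 11.2
eef_pos: [0.5912, -0.1512, 0.0766]
eef_rot: [0.746, 0.666, 0.001, 0.002]
force: [-10.7, 3.7, 40.9]
gripper_width: 0.003
finger_force: 19.8
```

The pedal is on its stop: the force jumped while the height stayed put. I'll ease off a little, hold and check.

Emit:
send_rows --increments '[[[0,0,-0.04,0],[0,0,0,0],[0,0,0,0],[0,0,0,0],[0,0,0,0]]]'

```text
time: 11.82
eef_pos: [0.5911, -0.1512, 0.077]
eef_rot: [0.746, 0.666, 0.001, 0.002]
force: [-7.2, 2.5, 29.1]
gripper_width: 0.005
finger_force: 14.1
```

Run:
```python
from h import *
c=cam("top"); a=c["img"][155:205,195:355] if 0 else c["img"][135:205,195:355]
w=cam("wrist")["img"]
a=cv2.resize(a,(768,336),interpolation=cv2.INTER_CUBIC); b=cv2.resize(w[0:170],(768,255))
cv2.imwrite("pics/p1.png",np.vstack([a,b])); print(bot.state()["force"],bot.state()["eef_pos"])
```

```text
[-7.69521593  1.36795519 29.37172115] [ 0.59110412 -0.15117095  0.07697134]
```

View pics/p1.png

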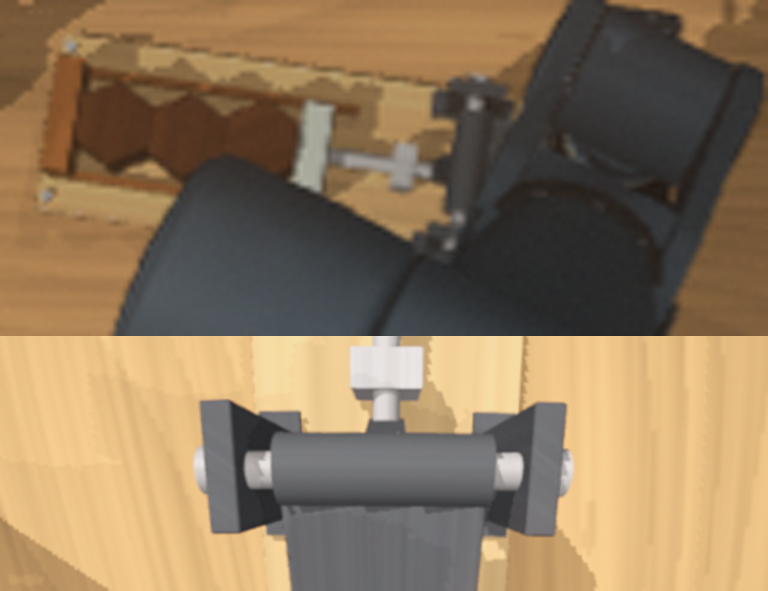

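With the jaw forward, the three blocks are packed flat to flat from the end stop to the jaw at about px (310,145). I'll let the pedal come up under control.

Emit:
send_rows --increments '[[[0,0,-0.15,0],[0.02,0,-0.2,0],[0.03,0,-0.2,0],[0.03,0,-0.2,0],[0.03,0,-0.2,0]]]'

```text
time: 12.55
eef_pos: [0.5912, -0.1433, 0.129]
eef_rot: [0.746, 0.666, 0.001, 0.0]
force: [0.8, 2.6, 2.2]
gripper_width: 0.007
finger_force: 1.2
```

Emit:
send_rows --increments '[[[0,0,-0.3,0],[0,0,-0.6,0],[0,0,-0.7,0],[0,0,-0.5,0]]]'

```text
time: 13.05
eef_pos: [0.5909, -0.1447, 0.2562]
eef_rot: [0.746, 0.666, -0.0, 0.001]
force: [-0.1, 0.2, -0.8]
gripper_width: 0.006
finger_force: 0.0
```

Emit:
send_rows --increments '[[[0.4,0,0,0],[0.7,0,0,0],[0.7,0,0,0],[0.4,0,0,0],[0,0,0,0]]]'

```text
time: 13.68
eef_pos: [0.6054, -0.0117, 0.2542]
eef_rot: [0.745, 0.667, -0.0, -0.0]
force: [-0.6, 0.7, -0.3]
gripper_width: 0.011
finger_force: 0.0
```

Run:
```python
from h import *
plan([.59,-.14,.2])
w=cam("wrist")["img"]; t=cam("top")["img"][130:230,195:355]
cv2.imwrite("pics/e1.png",np.vstack([cv2.resize(w[0:230],(576,259)),cv2.resize(t,(576,330),interpolation=cv2.INTER_CUBIC)]))
```

```text
t 13.675 pos [ 0.6054 -0.0117  0.2542] yaw -6.36 go [-2.153 -0.017  0.904] turn None F [-0.6  0.7 -0.3] w 0.011
```

View pics/e1.png

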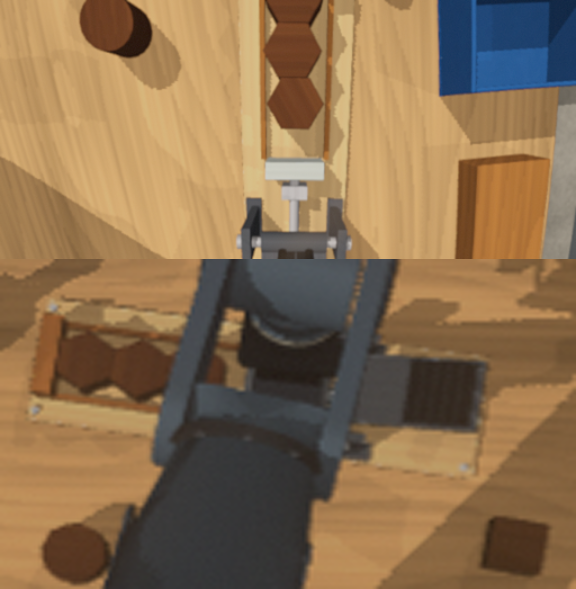

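The blocks sit flat to flat (wrist view, column 293), the jaw is back, and the pedal is up. The round and square blocks haven't moved and the robot is clear, so I'll hand in.

```bash
python3 -c "
from bench import order
print(order.close_job())"
```

```text
the job is handed in; nothing more can be done
None
```

The hex block is in the tray, the pedal was pressed to its stop, held and let up, and the three blocks stand packed flat to flat; I handed the job in at about 14 s, and no verdict was shown.

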